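Put a stray bolt away in the tip-out bin

ROBOT

A 7-joint arm with a two-finger parallel gripper is mounted at the origin on the work surface. World frame = base frame: x ahead of the robot, y to its left, z up, the work surface at z = 0. Lengths are in m, angles in rad, forces in N, time in s.
With the tool pointing down it reaches from about 0.4 to 0.85 m from the base axis. Payload 6.9 kg.
Tool frame: the origin (TCP) lies on the front face of the gripper's body, between the roots of the fingers; the fingertips stand 73 mm ahead of it and the grasp point (between the pads) lies 54 mm ahead of it (grip_point_offset is the distance from the TCP to the grasp point, in m); y points along the fingers, z is the direction in which the jaws open and shut, and the axes are right-handed (so a half turn about y gives the same grasp; the last joint's range is limited). The gripper opens to 85 mm and grips with 20 to 120 N. Pads are 22 mm wide; open, the fingers measure 114 mm over their backs; the gripper's body (76 mm by 85 mm) begins 54 mm behind the grasp point. The pads swing forward as they close: fully open they stand 13 mm farther back than shut.
Start: joints at [1.452, 0.507, -0.238, 1.5, 0.126, 1.149, -0.155], TCP at [0.139, -0.609, 0.304] pointing down, gripper open.
Joint ranges: [-3.08, 3.08], [-0.24, 2.05], [-1.43, 1.35], [0, 2.5], [-1.52, 4.66], [0.17, 1.96], [-2.89, 2.89]. Speed limits (rad/s): [2.39, 2.39, 3.14, 3.14, 3.14, 3.14, 3.14].

INTERFACE

Orientations are given as a unit quaternion [w, x, y, z].
In Python, from station import move_ptp, line_to, move_j, set_gripper, wait, inverse_kinematics, read_state, grab_frame, PlanningError, job_done, grip_point_offset gives the robot as it stands. Calls block until the motion is done:
- move_ptp(position, orientation): joint-space move of the TCP to a pose.
- line_to(position, v=0.15, frame=None, threshold=None): straight line of the TCP; frame=None keeps the orientation; v is the mean speed in m/s. With threshold (N) it stops when the force on the tool has changed by that much, and returns True; else False.
- move_j(angles): joint-space move.
- set_gripper(opening, f_grip=None): finger opening in m; f_grip is the grip in N (None keeps the last); returns when the fingers have stopped.
- wait(seconds).
- inverse_kinematics(position, orientation): joint angles nearest the present ones, or None.
- read_state(): the state.
- grab_frame(name): name is "scene" or "top" or "wrist"; returns a dict with "img" (400x640x3 uint8, red, green, blue), "range_z" (400x640 float32, m along the optical axis (not along the pixel's ray), 0 where there is no reading), "fx", "fy", "cx", "cy" (pixels), "R" (3x3) and "t" (3): a world point X has camera coordinates R X + t; the wrist camera has in their place "hand_eye" (4x4, takes a point from camera to tool coordinates, whose origin is the TCP and whose axes are the tool frame's). Camera axes: x right, y down, z forward; pixel columns grow to the right and rows downward; lengths in m; the calibration is good to about 2 mm. A picture is of the moment at which its call begins: read the wrist's pose just before it.
A pose or a line that the arm cannot do raises PlanningError and nothing moves.
- job_done(): hands the job in, once; it reports no verdict.
The state is a dict: "clock": time; "joints": joint angles; "joint_vel": joint speeds; "joint_torque": joint torques, N m; "position": TCP position; "ee_rot": TCP orientation; "wrist_force": force on the tool from outside, world axes, zero at the start; "torque": the same for the moment, N m; "gripper_width": finger opening in m.
Only numpy, scipy, OpenCV 4.12 (cv2) and the standard library are available. Lean on these libraries where they do the work, as an engineer would, in place of code of your own. Each camera call takes 0.05 s, during which the arm holds its last target.

TASK

The big bolt lying on the bench belongs in the green tip-out bin. Pull the green bin's bottom-hinged door down open, put the bolt in the bin, and push the door back up until it is fully shut. Leave the brown bin shut and the other things where they are.

Things in the scene. Friction and masses are not known exactly. Their poses are not given: they have to be found in the camera images.
- green_case: fixed green steel case on the bench, 170 mm wide (its y), 180 deep (x), 210 high, open front looking along its own -x, roughly to the robot. Origin: centre of underside. In it a tip-out bin: a door hinged along its bottom edge at the case front, with an open-topped bin carried behind the door. Pulling the door's top out and down tips the bin out in front of the case, mouth up.
- green_bin (a joint): opening angle of the green door, rad: 0 = shut, upright; grows as its top comes out and down; 0.78 = stop, fully open. May start slightly ajar. Stiff hinge: the door stays where it is left; 1 to 8 N at the handle moves it. At 0.75 the mouth seen from above reaches from the case front to 105 mm before it, clear of the case roof, and the V-shaped bottom lies at the hinge.
- green_bin_hinge (a point): middle of the green door's hinge line, 20 mm above the bench, 90 mm in front of the case origin. Turns with the bin: x along the bin floor into the bin, y along the hinge, z up the door, whose top edge is at 155 mm. Inside of bin: x 4 to 111 mm, y -75 to 75, z from 3; back wall 100 high. Two like bolts lie fixed on its floor against the door, up to x 69 and z 33 mm.
- green_bin_handle (a point): middle of the green door's handle: steel bar 12 mm thick, 120 long, parallel to the hinge, 50 mm out from the door's face and 165 mm up from the hinge (185 above the bench when shut). Flat brackets 55 mm either side of the middle hold it, leaving a slot 44 x 105 mm between bar and door, open above and below, to hook fingers in. Axes as for the hinge.
- bolt: loose zinc-grey hex bolt with its nut on near the end, 120 mm long, 0.25 to 0.5 kg, lying on the bench left or right of the cases. Origin: under its middle, at bench height; x runs along it from head to thread end; its axis is 15 mm above the origin (z). Head (13 mm) and nut (16 mm) are hexagons 30 mm across flats; between them bare 20 mm round shank from x -47 to 37 mm.
- bolt_mid (a point): middle of the bolt, on its axis; axes as bolt
- brown_bin (a joint): opening angle in rad of the brown bin's door, 0 = shut. Starts shut.
- brown_case: fixed brown case of the same make and size as the green one, beside it, with a tip-out bin and handle of its own. Origin: centre of its underside; its front looks along its own -x.
- wrench: steel open-ended wrench, 180 mm long, lying on the bench on the side opposite to the bolt; leave it. Origin: on its underside, along its length.
- carton: open cardboard carton full of bolts, 130 x 100 x 85 mm, flaps folded out; leave it. Origin: centre of its underside.
- oiler: blue can, 60 mm diameter, 150 mm high, standing; leave it. Origin: centre of its underside.
Mind the look-alikes: they are no part of the job. There is more than one size of the bolt; the one meant has the size given above.

How it is judged:
On the way, in this order (a step that is already met when the one before it is completed fails the run):
1. the green door is pulled down open (more than 0.45 rad) (value of joint green_bin above 0.45 rad), for 0.1 s.
2. the bolt lies in the green bin, let go (x of bolt_mid in the frame of green_bin_hinge between 0.004 and 0.111 m and y of bolt_mid in the frame of green_bin_hinge between -0.075 and 0.075 m and z of bolt_mid in the frame of green_bin_hinge between 0.003 and 0.1 m and contact force between the fingers and bolt below 0.2 N), for 0.2 s.
At the end, for the whole second after the job is handed in: The green door is shut to within 0.035 rad (about 6 mm at the handle) with the bolt's middle inside the bin, below the top of the bin's back wall, and at rest; the brown door is shut to within 0.035 rad (value of joint each of green_bin, brown_bin below 0.035 rad and x of bolt_mid in the frame of green_bin_hinge between 0.004 and 0.111 m and y of bolt_mid in the frame of green_bin_hinge between -0.075 and 0.075 m and z of bolt_mid in the frame of green_bin_hinge between 0.003 and 0.1 m and linear speed of bolt below 0.05 m/s); the robot touches nothing.
It fails at once if the brown bin is pulled open (more than 0.1 rad) (value of joint brown_bin above 0.1 rad).
It fails at once if the wrench, the carton or the can is pushed more than 40 mm from its place, or the can knocked over (distance of any of wrench, carton, oiler from where it was at the start of the episode above 0.04 m or angle between oiler's own z axis and vertical above 0.5 rad).
It also fails if it takes over 67 s, if anything falls off the work surface, if the arm or the gripper's body presses on something with over 40 N, if the wrist force passes 120 N, or if a joint passes its speed limit or range.

## Working session

There is one attempt and no reset: what is moved stays moved. The work goes in short steps, each a Python script; the robot and the scene stay as the last script left them, time stands still between calls to the robot, and variables do not carry over. Pictures are saved under pics/ and viewed, and the job is handed in when it is done.

```bash
ls; mkdir -p pics; cat > h.py <<'E'
import numpy as np, cv2
from station import *
def save(name,cam):
    f=grab_frame(cam); cv2.imwrite(f'pics/{name}.png',f['img'][:,:,::-1]); np.savez(f'pics/{name}.npz',**f); return f
E
python3 - <<'E'
from h import *
for c in ('scene','top','wrist'):
    s=read_state(); f=save(c+'0',c); print(c,f['fx'],f['fy'],f['cx'],f['cy'],f.get('R'),f.get('t'),f.get('hand_eye'))
print(s)
E
```

```text
pics
scene 485.7162603671533 485.7162603671533 318.2798289221664 203.48798012562887 [[ 0.40397136 -0.91476736 -0.00279729]
 [-0.86859227 -0.38261704 -0.31488358]
 [ 0.28697493  0.12963365 -0.94912618]] [-0.18618754  0.52829999  1.65950686] None
top 507.9816648503433 507.9816648503433 326.1950737173801 195.9737256640865 [[-0.01019835 -0.99970387 -0.02209466]
 [-0.98859235  0.01340059 -0.15001863]
 [ 0.15027029  0.02031266 -0.98843626]] [0.07327973 0.58161257 1.45185352] None
wrist 280.035338253501 280.035338253501 318.15429400925865 202.2475859829468 None None [[ 2.19033031e-04  9.47736316e-01  3.19054584e-01 -8.42662253e-02]
 [-4.33691233e-04 -3.19054472e-01  9.47736280e-01 -6.99261592e-02]
 [ 9.99999882e-01 -3.45956726e-04  3.41141463e-04  6.41198249e-04]
 [ 0.00000000e+00  0.00000000e+00  0.00000000e+00  1.00000000e+00]]
{'clock': 0.1, 'joints': array([ 1.45151264,  0.50827683, -0.23754164,  1.50102124,  0.12567873,
        1.14891351, -0.15482951]), 'joint_vel': array([-0.00064206, -0.00333947, -0.00083773, -0.00388234, -0.00049099,
       -0.00015797,  0.00312672]), 'joint_torque': array([-4.23745936e-03, -6.21841478e+01, -2.19390102e+00, -2.50202501e+01,
        1.26615903e-02,  7.95426109e-03,  2.89116826e-05]), 'position': array([ 0.13917612, -0.60896622,  0.30310655]), 'ee_rot': array([ 0.07923314, -0.07936512,  0.70321942, -0.70207246]), 'wrist_force': array([-0.76527997,  0.71199231, -0.10747469]), 'torque': array([ 0.04611876, -0.00632468, -0.01981241]), 'gripper_width': 0.08535531637412372}
```

View pics/scene0.png

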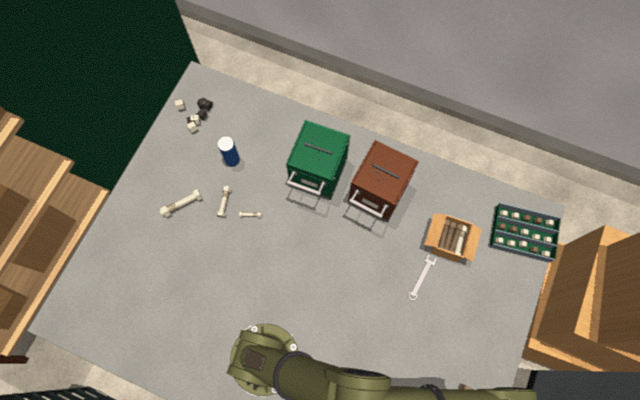

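View pics/top0.png

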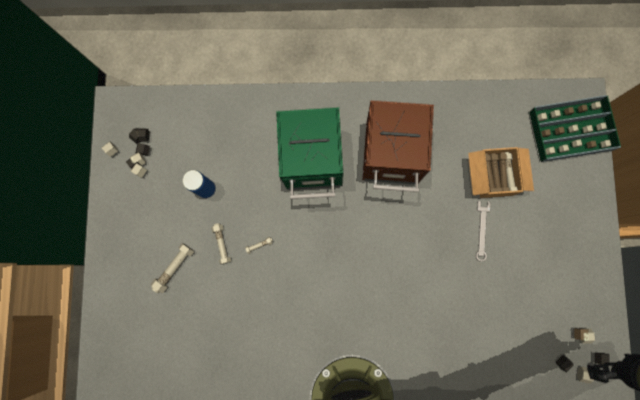

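View pics/wrist0.png

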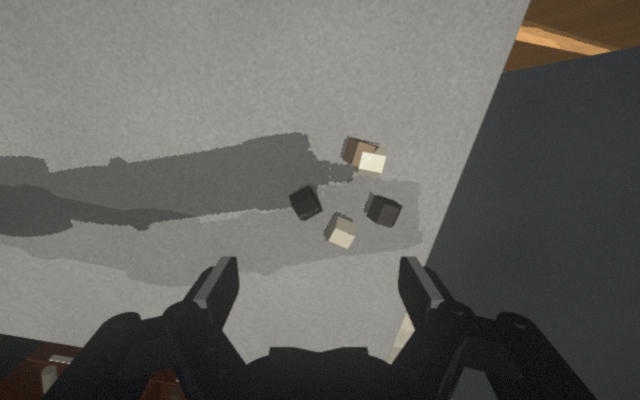

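The top view shows three bolts, at px (172,268), (221,244) and (260,244). It also shows the green case at (310,145) with its handle at (315,195), and brown at (398,140). I'll measure the bolt lengths and the case geometry next.

```bash
cat >> h.py <<'E'
def load(n): return dict(np.load(f'pics/{n}.npz'))
def quat2R(q):
    from scipy.spatial.transform import Rotation as Ro
    return Ro.from_quat([q[1],q[2],q[3],q[0]]).as_matrix()
def cam(f,pose=None):
    """returns camera->world R, origin"""
    if 'R' in f and f['R'].shape==(3,3): return f['R'].T, -f['R'].T@f['t']
    p,q=pose; H=f['hand_eye']; Rw=quat2R(q); return Rw@H[:3,:3], Rw@H[:3,3]+p
def ray(f,uv,pose=None):
    R,o=cam(f,pose); uv=np.atleast_2d(uv).astype(float)
    d=np.c_[(uv[:,0]-f['cx'])/f['fx'],(uv[:,1]-f['cy'])/f['fy'],np.ones(len(uv))]
    return o,d@R.T
def onplane(f,uv,z,pose=None):
    o,d=ray(f,uv,pose); return o+d*((z-o[2])/d[:,2:3])
def cloud(f,pose=None):
    h,w=f['range_z'].shape; v,u=np.mgrid[:h,:w]
    o,d=ray(f,np.c_[u.ravel(),v.ravel()],pose); return (o+d*f['range_z'].reshape(-1,1)).reshape(h,w,3)
E
python3 - <<'E'
from h import *
for n,roi in (('top0',(140,215,290,300)),('scene0',(150,180,270,225))):
    f=load(n); P=cloud(f); hsv=cv2.cvtColor(f['img'],cv2.COLOR_RGB2HSV)
    x0,y0,x1,y1=roi
    print(n,'bench z',np.median(P[250:300,320:360,2]))
    m=np.zeros((400,640),np.uint8)
    m[y0:y1,x0:x1]=((P[...,2]>0.008)&(P[...,2]<.06))[y0:y1,x0:x1]
    c=f['img'].astype(int); m2=np.zeros_like(m); m2[y0:y1,x0:x1]=((c.min(2)>150)|(c[...,0]-c[...,2]>25))[y0:y1,x0:x1]
    for mm in (m,m2):
      k,l,st,ce=cv2.connectedComponentsWithStats(mm)
      for i in range(1,k):
        if st[i,4]<40: continue
        v,u=np.where(l==i); X=onplane(f,np.c_[u,v],.015)[:,:2]
        r=cv2.minAreaRect((X*1000).astype(np.float32)); print(i,ce[i],st[i,4],r,'z90',np.percentile(P[v,u,2],[50,95]))
f=load('top0'); cv2.imwrite('pics/z1.png',cv2.resize(f['img'][80:300,140:460,::-1],None,fx=2.5,fy=2.5,interpolation=cv2.INTER_CUBIC)[:,:800])
E
```

```text
top0 bench z 0.0010810199462292225
25 [220.76086957 242.44720497] 322 ((451.53314208984375, 382.5704650878906), (120.04054260253906, 33.96201705932617), 14.227165222167969) z90 [0.02453346 0.03343867]
63 [259.03870968 244.03870968] 155 ((444.6138916015625, 268.4020690917969), (23.914508819580078, 83.42450714111328), 22.622446060180664) z90 [0.01718232 0.02348169]
72 [171.04833333 268.49      ] 600 ((378.1879577636719, 527.1397705078125), (45.25880813598633, 163.90121459960938), 53.68829345703125) z90 [0.0322508  0.04252919]
1 [220.27586207 242.68965517] 290 ((450.9599914550781, 382.6629638671875), (121.1079330444336, 31.077415466308594), 14.902412414550781) z90 [0.02526629 0.03422448]
2 [258.71014493 244.43478261] 138 ((443.7856140136719, 269.8797607421875), (19.996118545532227, 83.44396209716797), 21.63072967529297) z90 [0.01771609 0.02451928]
3 [170.32882012 269.05415861] 517 ((374.1271057128906, 530.00244140625), (42.82727813720703, 159.86227416992188), 53.611392974853516) z90 [0.03296735 0.04278336]
scene0 bench z 0.0007468316118421914
15 [223.64390244 200.94146341] 205 ((446.5856628417969, 381.2687072753906), (124.10063934326172, 37.489166259765625), 12.46893310546875) z90 [0.02357695 0.03114525]
27 [179.9971831  203.07323944] 355 ((372.825439453125, 526.052978515625), (45.643829345703125, 158.0302734375), 54.301570892333984) z90 [0.0314526  0.04215269]
89 [250.55789474 214.36842105] 95 ((433.9000549316406, 262.51995849609375), (34.565391540527344, 83.35637664794922), 20.45479393005371) z90 [0.01596625 0.02559991]
1 [209.67117565 201.63835289] 5027 ((420.4278259277344, 431.893310546875), (174.1292724609375, 459.0856628417969), 23.781023025512695) z90 [0.00100763 0.03005792]
```

View pics/z1.png

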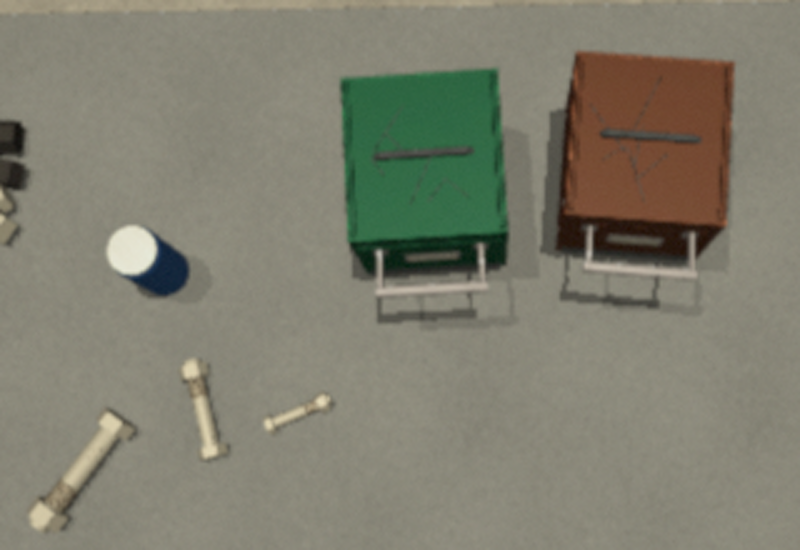

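The middle bolt at px (221,243) measures 120x30 mm, at about (0.45, 0.382) with its axis about 14° off x. That makes it the target, since the others measure 160 and 83 mm. Next I'll measure the case and handle from two views.

```bash
python3 - <<'E'
from h import *
T=load('top0'); S=load('scene0')
for n,f in (('top',T),('scene',S)):
    P=cloud(f); h=cv2.cvtColor(f['img'],cv2.COLOR_RGB2HSV)
    for nm,m in (('green',(h[...,0]>50)&(h[...,0]<90)&(h[...,1]>120)),('brown',((h[...,0]<12)&(h[...,1]>90)))):
        v,u=np.where(m&(P[...,2]>.19)&(P[...,2]<.225)&(P[...,0]>.4)&(abs(P[...,1])<.35)); 
        X=onplane(f,np.c_[u,v],.21)[:,:2]; print(n,nm,len(u),np.median(P[v,u,2]),cv2.minAreaRect((X*1000).astype(np.float32)))
        if nm=='green': print(' box',cv2.boxPoints(cv2.minAreaRect((X*1000).astype(np.float32))).round())
    # handle: bright low-sat pixels at z .15-.21
    c=f['img'].astype(int)
    m=((c.min(2)>110)&(P[...,2]>.12)&(P[...,2]<.225)&(P[...,0]>.4)&(P[...,1]>-.3)&(P[...,1]<.35)).astype(np.uint8)
    k,l,st,ce=cv2.connectedComponentsWithStats(m,connectivity=8)
    for i in range(1,k):
        if st[i,4]>25:
            v,u=np.where(l==i); print('  comp',st[i],ce[i],P[v,u].min(0).round(3),P[v,u].max(0).round(3),np.median(P[v,u],0).round(3))
f=S; cv2.imwrite('pics/z2.png',cv2.resize(f['img'][110:240,260:440,::-1],None,fx=4.4,fy=4.4,interpolation=cv2.INTER_CUBIC))
f=T; cv2.imwrite('pics/z3.png',cv2.resize(f['img'][100:220,265:445,::-1],None,fx=4.4,fy=4.4,interpolation=cv2.INTER_CUBIC))
E
```

```text
top green 3751 0.21139196771360869 ((702.437255859375, 107.81964111328125), (180.6973876953125, 165.45492553710938), 2.808978319168091)
 box [[608. 186.]
 [616.  21.]
 [797.  30.]
 [789. 195.]]
top brown 4030 0.21150098160767383 ((717.9159545898438, -133.50582885742188), (169.7067108154297, 182.71530151367188), 84.87679290771484)
  comp [374 171  45  21 236] [396.25847458 185.69067797] [ 0.571 -0.182  0.171] [ 0.629 -0.064  0.198] [ 0.582 -0.122  0.19 ]
  comp [290 178  46  21 247] [311.40080972 192.99190283] [0.556 0.04  0.146] [0.611 0.164 0.197] [0.566 0.104 0.189]
scene green 2222 0.21041030416803075 ((696.5048828125, 103.19757843017578), (185.5137939453125, 168.9407501220703), 2.9171743392944336)
 box [[600. 183.]
 [608.  14.]
 [793.  24.]
 [785. 192.]]
scene brown 2398 0.21072965244898778 ((712.2047729492188, -134.5120086669922), (168.77005004882812, 187.52967834472656), 85.35323333740234)
  comp [287 171  38  24 159] [304.1572327  185.48427673] [0.552 0.039 0.13 ] [0.614 0.171 0.199] [0.562 0.1   0.188]
  comp [350 190  38  28 167] [366.84431138 206.1497006 ] [ 0.567 -0.186  0.143] [ 0.632 -0.064  0.202] [ 0.579 -0.124  0.188]
```

View pics/z2.png

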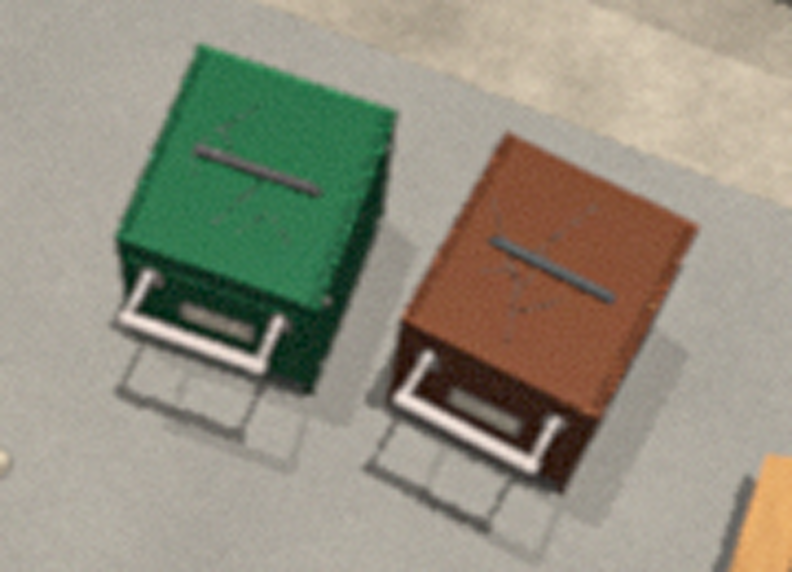

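View pics/z3.png

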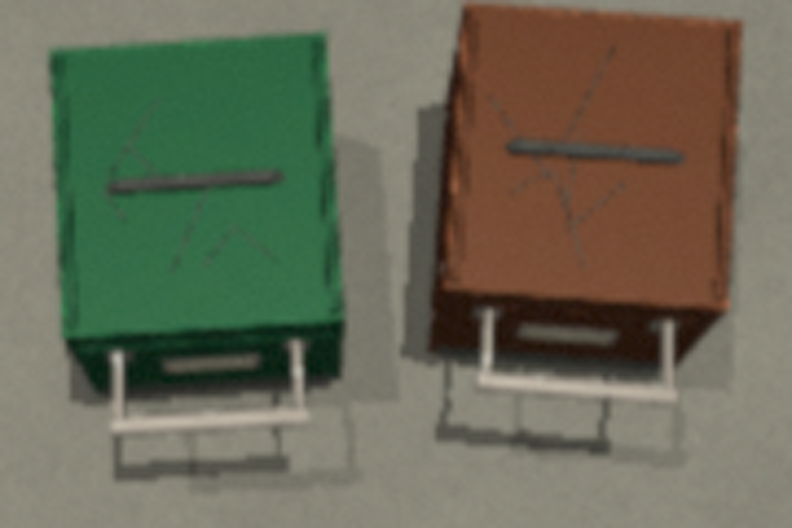

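```bash
cat >> h.py <<'E'
def tri(*rays):
    A=np.zeros((3,3));b=np.zeros(3)
    for o,d in rays:
        d=d/np.linalg.norm(d); M=np.eye(3)-np.outer(d,d); A+=M;b+=M@o
    p=np.linalg.solve(A,b); return p,[np.linalg.norm((np.eye(3)-np.outer(d,d)/(d@d))@(p-o)) for o,d in rays]
def quat(a,j):
    from scipy.spatial.transform import Rotation as Ro
    a=np.array(a,float);a/=np.linalg.norm(a); j=np.array(j,float); j-=a*(a@j); j/=np.linalg.norm(j)
    q=Ro.from_matrix(np.c_[np.cross(a,j),a,j]).as_quat(); return np.array([q[3],q[0],q[1],q[2]])
YAW=0.049
U=np.array([np.cos(YAW),np.sin(YAW),0]); V=np.array([-np.sin(YAW),np.cos(YAW),0]); K=np.array([0,0,1.])
E
python3 - <<'E'
from h import *
T=load('top0'); S=load('scene0')
for a,b in (((290.7,196.6),(287.3,183.2)),((335,194.3),(319.5,194.1)),((312.85,195.45),(303.4,188.6))):
    o,d=ray(T,a);o2,d2=ray(S,b); print(tri((o,d[0]),(o2,d2[0])))
# bolt ends
print(read_state()['ee_rot'],quat2R(read_state()['ee_rot']).round(2))
hd=np.array([.559,.102,.185]); hinge=hd+U*.05-K*.165
for sg in (1,-1):
  for th in (0,.25,.5,.78):
    for rot in (0,.5,1):
      t=th*rot
      h=hinge+U*(-.05*np.cos(th)-.165*np.sin(th))+K*(-.05*np.sin(th)+.165*np.cos(th))
      a=-K*np.cos(t)+U*np.sin(t); j=U*np.cos(t)+K*np.sin(t)
      q=inverse_kinematics(h-a*.054,quat(a,sg*j)); print(sg,th,rot,h.round(3),None if q is None else q.round(2))
E
```

```text
(array([0.56562978, 0.16300893, 0.14652139]), [np.float64(0.001499421437934199), np.float64(0.0014994214379342036)])
(array([0.56751541, 0.04084843, 0.1661762 ]), [np.float64(0.0010929873871030594), np.float64(0.0010929873871030732)])
(array([0.56654114, 0.1013613 , 0.15696558]), [np.float64(0.0012170212809132787), np.float64(0.0012170212809132252)])
[ 0.07924141 -0.07935315  0.7031374  -0.70215502] [[-0.97 -0.    0.22]
 [-0.22  0.   -0.97]
 [ 0.   -1.   -0.  ]]
1 0 0 [0.559 0.102 0.185] [ 0.4   0.66 -1.05  1.74  0.63  1.12 -0.8 ]
1 0 0.5 [0.559 0.102 0.185] [ 0.4   0.66 -1.05  1.74  0.63  1.12 -0.8 ]
1 0 1 [0.559 0.102 0.185] [ 0.4   0.66 -1.05  1.74  0.63  1.12 -0.8 ]
1 0.25 0 [0.52  0.1   0.168] [ 0.44  0.65 -1.1   1.86  0.67  1.06 -0.88]
1 0.25 0.5 [0.52  0.1   0.168] [ 0.51  0.64 -1.21  1.97  0.82  0.97 -1.04]
1 0.25 1 [0.52  0.1   0.168] [ 0.41  0.48 -0.97  2.08  0.82  0.7  -1.04]
1 0.5 0 [0.486 0.098 0.141] [ 0.44  0.63 -1.09  1.98  0.69  0.96 -0.95]
1 0.5 0.5 [0.486 0.098 0.141] [ 0.18  0.4  -0.63  2.19  0.72  0.49 -0.96]
1 0.5 1 [0.486 0.098 0.141] [ 0.48  0.55 -1.22  2.41  
[... 344 characters left out ...]
-1 0 1 [0.559 0.102 0.185] [ 0.47  0.74 -1.23  1.74  0.74  1.21  2.23]
-1 0.25 0 [0.52  0.1   0.168] [ 0.49  0.71 -1.23  1.86  0.74  1.13  2.18]
-1 0.25 0.5 [0.52  0.1   0.168] [ 0.51  0.64 -1.23  1.97  0.84  0.98  2.09]
-1 0.25 1 [0.52  0.1   0.168] [ 0.53  0.59 -1.23  2.08  0.97  0.85  1.95]
-1 0.5 0 [0.486 0.098 0.141] [ 0.5   0.7  -1.23  1.98  0.78  1.04  2.1 ]
-1 0.5 0.5 [0.486 0.098 0.141] [ 0.52  0.59 -1.23  2.19  1.07  0.8   1.8 ]
-1 0.5 1 [0.486 0.098 0.141] [ 0.48  0.55 -1.22  2.41  1.6   0.75  1.23]
-1 0.78 0 [0.458 0.097 0.102] [ 0.49  0.74 -1.23  2.09  0.88  0.97  1.96]
-1 0.78 0.5 [0.458 0.097 0.102] [ 0.45  0.63 -1.23  2.42  1.54  0.78  1.25]
-1 0.78 1 [0.458 0.097 0.102] None
```

```bash
python3 - <<'E'
from h import *
import pickle
q=quat(-K,U); st=[]
for i,p in enumerate(([.535,.10,.36],[.535,.10,.30])):
    move_ptp(p,q) if i==0 else line_to(p)
    wait(.3); s=read_state(); f=save(f'w{i}','wrist'); st.append((s['position'],s['ee_rot'])); print(s['clock'],s['position'],s['joints'].round(2),s['wrist_force'].round(1))
    P=cloud(f,st[-1]); c=f['img'].astype(int)
    m=(P[...,2]>.16)&(P[...,2]<.205)&(P[...,0]>.5)&(P[...,0]<.6)&(P[...,1]>.02)&(P[...,1]<.18)&(c.min(2)>90)
    X=P[m]; print(len(X),X.min(0),X.max(0),np.median(X,0))
pickle.dump(st,open('pose.pkl','wb'))
E
```

```text
3.3167 [0.53506626 0.09976625 0.35996746] [ 0.51  0.55 -1.24  1.61  0.53  1.36 -0.74] [0.2 0.2 0.5]
2068 [0.55483031 0.04070249 0.16844397] [0.59996272 0.16107569 0.19282918] [0.56443252 0.110894   0.18891793]
4.2167 [0.5352222  0.10015852 0.30070945] [ 0.49  0.6  -1.2   1.71  0.59  1.24 -0.8 ] [-0.1  0.   1. ]
3314 [0.55491829 0.04057242 0.17202246] [0.59997888 0.16122814 0.19230386] [0.56415    0.11246726 0.18897353]
```

View pics/w0.png

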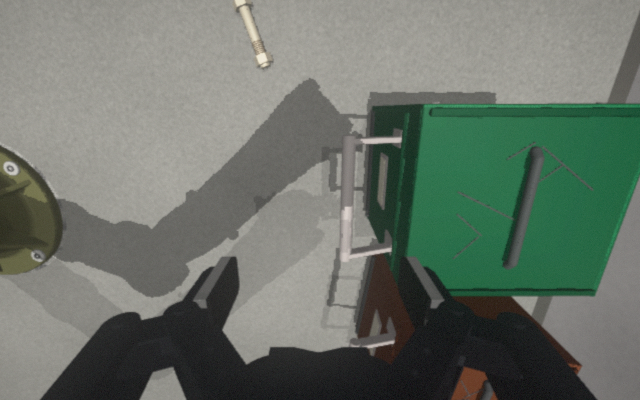

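View pics/w1.png

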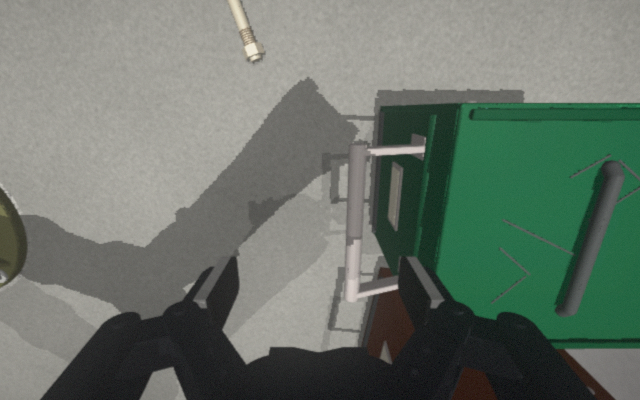

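Both wrist views show the bar clearly. Its ends are at (349,137)/(346,261) in w0 and (358,145)/(352,300) in w1. I'll triangulate from those and check against depth.

```bash
python3 - <<'E'
from h import *
import pickle
st=pickle.load(open('pose.pkl','rb')); F=[load('w0'),load('w1')]
for a,b in (((349,137),(358,145)),((346,261),(352,300))):
    r=[ray(F[i],p,st[i]) for i,p in enumerate((a,b))]; print(tri(*[(o,d[0]) for o,d in r]))
for i in (0,1):
    P=cloud(F[i],st[i]); c=F[i]['img'].astype(int)
    m=(P[...,2]>.178)&(P[...,2]<.205)&(P[...,0]>.54)&(P[...,0]<.575)&(P[...,1]>.02)&(P[...,1]<.18)
    X=P[m]
    for ys in (.05,.075,.125,.15):
        s=X[abs(X[:,1]-ys)<.01]; print(i,ys,len(s),np.percentile(s[:,0],[2,50,98]).round(4),np.percentile(s[:,2],[50,95]).round(4))
    print('y ends',X[:,1].min(),X[:,1].max())
    # door face: top edge green region in front of case
    h=cv2.cvtColor(F[i]['img'],cv2.COLOR_RGB2HSV); g=(h[...,0]>50)&(h[...,0]<90)&(h[...,1]>100)
    for z in (.1,.13,.16,.20):
        s=P[g&(abs(P[...,2]-z)<.006)&(abs(P[...,1]-.1)<.06)]; print('face',z,len(s),np.percentile(s[:,0],[5,50,95]).round(4) if len(s) else '')
    s=P[g&(P[...,2]>.2)&(P[...,2]<.22)]; 
    for ys in (.06,.1,.14): print('case front',ys, s[abs(s[:,1]-ys)<.01][:,0].min())
E
```

```text
(array([0.56270295, 0.1582773 , 0.17046418]), [np.float64(0.00038544277983537585), np.float64(0.0003854427798354549)])
(array([0.56787187, 0.03827334, 0.18383132]), [np.float64(0.0002234059751399284), np.float64(0.00022340597513997238)])
0 0.05 229 [0.5606 0.5665 0.5746] [0.1893 0.191 ]
0 0.075 244 [0.559  0.5644 0.5707] [0.1895 0.1911]
0 0.125 297 [0.5568 0.5618 0.5683] [0.1893 0.191 ]
0 0.15 400 [0.5553 0.5618 0.5738] [0.189  0.1911]
y ends 0.04070249069354312 0.161075689005687
face 0.1 4 [0.6127 0.6129 0.6133]
face 0.13 93 [0.6123 0.6139 0.6163]
face 0.16 205 [0.6119 0.6134 0.6156]
face 0.2 542 [0.6128 0.6149 0.6174]
case front 0.06 0.6169956038028479
case front 0.1 0.6145017776155342
case front 0.14 0.6128468664438554
1 0.05 353 [0.5604 0.5662 0.5745] [0.1894 0.1909]
1 0.075 374 [0.5592 0.5641 0.5704] [0.1894 0.191 ]
1 0.125 479 [0.5567 0.5616 0.5679] [0.1894 0.191 ]
1 0.15 663 [0.5554 0.5616 0.5738] [0.1892 0.1909]
y ends 0.0405724204044538 0.1612281415537047
face 0.1 19 [0.6127 0.6131 0.6174]
face 0.13 163 [0.6124 0.614  0.6162]
face 0.16 427 [0.6118 0.6134 0.6153]
face 0.2 995 [0.6126 0.6144 0.6163]
case front 0.06 0.6271732653026295
case front 0.1 0.6144515802957086
case front 0.14 0.6123954000232353
```

```bash
sed -i 's/^YAW=.*/YAW=0.052/' h.py; cat >> h.py <<'E'
BAR=np.array([.563,.101,.185]); HINGE=BAR+U*.05-K*.165
def bar(th): return HINGE+U*(-.05*np.cos(th)-.165*np.sin(th))+K*(-.05*np.sin(th)+.165*np.cos(th))
def info():
    s=read_state(); print(round(s['clock'],2),s['position'].round(4),'F',s['wrist_force'].round(1),'w',round(s['gripper_width'],4)); return s
E
python3 - <<'E'
from h import *
q=quat(-K,U)
up=K*.048
set_gripper(.045)
move_ptp(BAR+K*.11,q)
r=line_to(BAR+up,v=.1,threshold=12); print(r); info()
set_gripper(0.0,f_grip=20); info()
save('w2','wrist')
for th in np.linspace(.1,.76,7):
    line_to(bar(th)+up,v=.1); s=info()
save('w3','wrist'); save('top1','top')
E
```

```text
True
5.58 [0.5622 0.1005 0.2346] F [-2.5 -1.2  6.1] w 0.0449
5.97 [0.562  0.1001 0.2338] F [-0.8 -0.5 -0.6] w 0.0113
6.34 [0.5462 0.0995 0.2275] F [-3.7 -3.8  6.8] w 0.0114
6.68 [0.5294 0.0987 0.219 ] F [-3.3 -4.   5.2] w 0.011
7.03 [0.5137 0.098  0.2088] F [-2.8 -4.1  3.5] w 0.0113
7.37 [0.4992 0.0974 0.197 ] F [-0.6 -4.1 -0.2] w 0.0115
7.71 [0.4859 0.0968 0.1838] F [ 0.9 -3.6 -2.4] w 0.0115
8.05 [0.4741 0.0964 0.1693] F [ 3.8 -3.2 -3.5] w 0.0115
8.39 [0.4637 0.0959 0.1532] F [ 3.3 -3.3 -4.5] w 0.0113
```

View pics/w3.png

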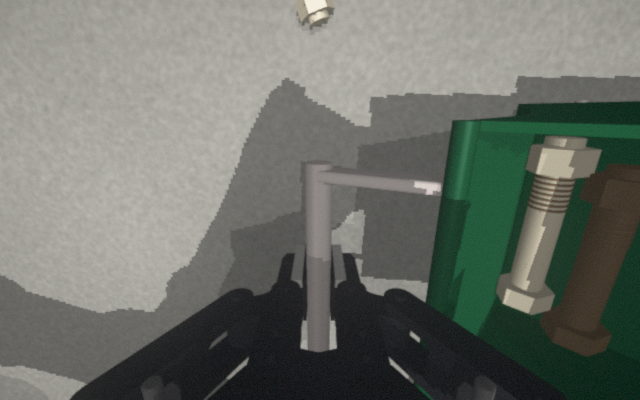

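View pics/top1.png

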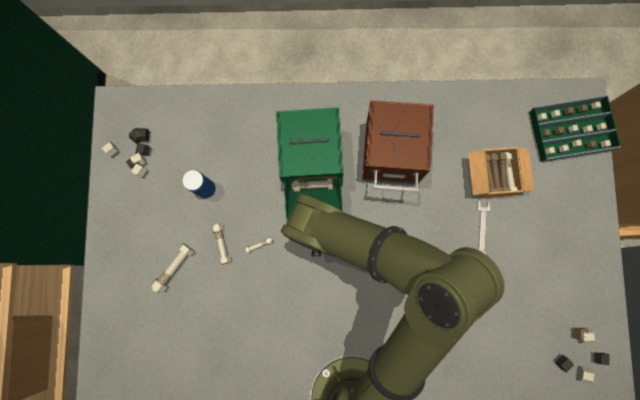

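The green door is open, with the two fixed bolts visible inside. Next I release the handle and measure the loose bolt from two wrist positions.

```bash
python3 - <<'E'
from h import *
import pickle
set_gripper(.045); s=info(); p=np.array(s['position'])
line_to(p+K*.13,v=.2); 
e=np.array([.97,.243,0]); j=np.array([-.243,.97,0]); q=quat(-K,j); st=[]
for i,p in enumerate(([.45,.382,.30],[.45,.382,.22])):
    move_ptp(p,q) if i==0 else line_to(p)
    if i==0: set_gripper(.085)
    wait(.2); s=info(); f=save(f'b{i}','wrist'); st.append((s['position'],s['ee_rot'])); print(s['joints'].round(2))
    P=cloud(f,st[-1])
    m=(P[...,2]>.006)&(P[...,2]<.05)&(np.hypot(P[...,0]-.45,P[...,1]-.382)<.085)
    v,u=np.where(m); X=onplane(f,np.c_[u,v],.015,st[-1])
    print(len(u),cv2.minAreaRect((P[m][:,:2]*1000).astype(np.float32)),cv2.minAreaRect((X[:,:2]*1000).astype(np.float32)),np.percentile(P[m][:,2],[5,50,98]).round(4))
pickle.dump(st,open('poseb.pkl','wb'))
E
```

```text
8.92 [0.4623 0.097  0.1535] F [-5.5  0.8  3.1] w 0.0449
11.56 [0.45  0.382 0.3  ] F [ 0.7 -0.8  0.1] w 0.0847
[-0.07  0.7  -1.23  1.6   0.67  1.33  0.43]
1898 ((432.9259033203125, 375.659912109375), (135.3720245361328, 112.65921783447266), 54.639469146728516) ((432.52764892578125, 377.32391357421875), (136.1427459716797, 113.19422912597656), 53.61784744262695) [0.0157 0.0237 0.0308]
12.49 [0.4502 0.3824 0.2211] F [ 0.6  0.1 -0. ] w 0.0851
[-0.1   0.77 -1.17  1.7   0.76  1.19  0.35]
3008 ((432.3330383300781, 376.30010986328125), (134.197021484375, 112.80018615722656), 54.3188362121582) ((432.29193115234375, 378.3992919921875), (136.22586059570312, 113.81204223632812), 53.11048126220703) [0.0155 0.0237 0.0307]
```

View pics/b0.png

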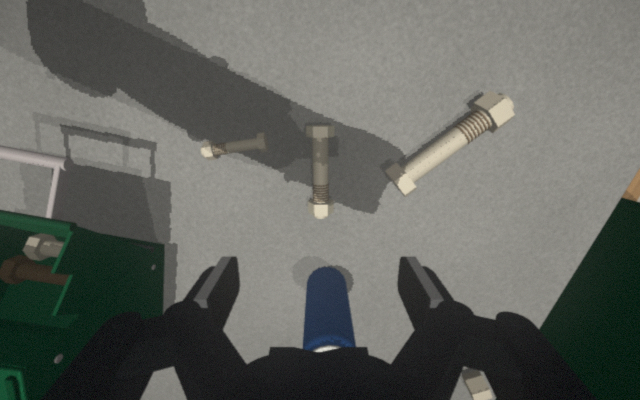

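View pics/b1.png

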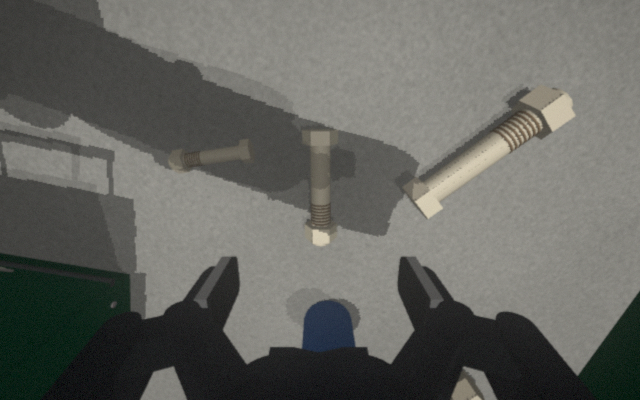

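The bolt is centred at column 320, with head at (320,130) and nut at (320,210) in b0, and aligned with the jaws. I'll isolate it by connected component and triangulate its ends.

```bash
python3 - <<'E'
from h import *
import pickle
st=pickle.load(open('poseb.pkl','rb')); R=[]
for i in (0,1):
    f=load(f'b{i}'); P=cloud(f,st[i])
    m=((P[...,2]>.006)&(P[...,2]<.06)).astype(np.uint8)
    k,l,s,c=cv2.connectedComponentsWithStats(m); L=l[180,320]; m=l==L
    print(s[L],c[L],[round(x,1) for x in np.ravel([*cv2.minAreaRect((P[m][:,:2]*1000).astype(np.float32))[:2]])],cv2.minAreaRect((P[m][:,:2]*1000).astype(np.float32))[2], np.percentile(P[m][:,2],[50,99]).round(4))
    R.append((f,s[L]))
    sh=P[m&(np.hypot(P[...,0]-.447,P[...,1]-.381)<.012)]; print('shank top',np.percentile(sh[:,2],95),sh.mean(0)); 
a=[(320,124.5),(320,127.5)] 
for y in ((R[0][1][1],R[1][1][1]),(R[0][1][1]+R[0][1][3],R[1][1][1]+R[1][1][3])):
    r=[ray(R[i][0],(R[i][1][0]+R[i][1][2]/2-.5,y[i]),st[i]) for i in (0,1)]; print(tri(*[(o,d[0]) for o,d in r]))
f=load('b0');P=cloud(f,st[0]);h=cv2.cvtColor(f['img'],cv2.COLOR_RGB2HSV);b=(h[...,0]>100)&(h[...,0]<125)&(h[...,1]>130)&(P[...,2]>.03);print('oiler',P[b].min(0),P[b].max(0))
E
```

```text
[ 306  125   29   94 1752] [320.46917808 171.06849315] [np.float64(449.2), np.float64(383.9), np.float64(118.9), np.float64(34.5)] 14.656879425048828 [0.024  0.0312]
shank top 0.025427092826607545 [0.44672921 0.38217265 0.02309805]
[ 302  129   36  118 2763] [320.33224756 185.98226565] [np.float64(449.3), np.float64(383.6), np.float64(118.8), np.float64(33.8)] 14.789966583251953 [0.024 0.031]
shank top 0.025413373295184713 [0.44656351 0.38214139 0.02307552]
(array([0.39172227, 0.36871819, 0.00660141]), [np.float64(0.00019429009847920375), np.float64(0.0001942900984792438)])
(array([0.50563452, 0.39731185, 0.02975465]), [np.float64(0.0002226382716942876), np.float64(0.00022263827169436543)])
oiler [0.37258371 0.3098645  0.08130545] [0.61313485 0.45548474 0.36995061]
```

```bash
python3 - <<'E'
from h import *
set_gripper(.055)
j=np.array([-np.sin(np.radians(14.7)),np.cos(np.radians(14.7)),0]); q=quat(-K,j)
p=np.array([.447,.3825,0]); move_ptp(p+K*.15,q)
print(line_to(p+K*.0775,v=.08,threshold=8)); info()
set_gripper(0,f_grip=60); info()
line_to(p+K*.28,v=.2); wait(.2); s=info(); save('g0','wrist')
for X in (-.05,):
    for sg in (1,-1): 
        t=HINGE+U*X+K*(.115+.054); print(t,sg,inverse_kinematics(t,quat(-K,sg*U)),inverse_kinematics(t+K*.12,quat(-K,sg*U)))
E
```

```text
False
14.39 [0.4471 0.3828 0.0779] F [-0.   0.7 -0.6] w 0.0549
14.82 [0.4471 0.383  0.0782] F [-1.1  0.5  5.8] w 0.0176
16.18 [0.4469 0.3822 0.279 ] F [ 0.4 -0.5 -4.6] w 0.018
[0.563 0.101 0.189] 1 [ 0.24643317  0.62937859 -0.75184615  1.79225454  0.52493129  0.93100648
 -0.68171444] [ 0.30712443  0.51380653 -0.84231314  1.63116715  0.40752736  1.1819129
 -0.57642833]
[0.563 0.101 0.189] -1 [ 0.50521142  0.94425864 -1.42528842  1.78933734  0.97199109  1.32659249
  2.03239843] [ 0.47422927  0.65409331 -1.22505121  1.62933428  0.63300267  1.31576579
  2.34008852]
```

View pics/g0.png

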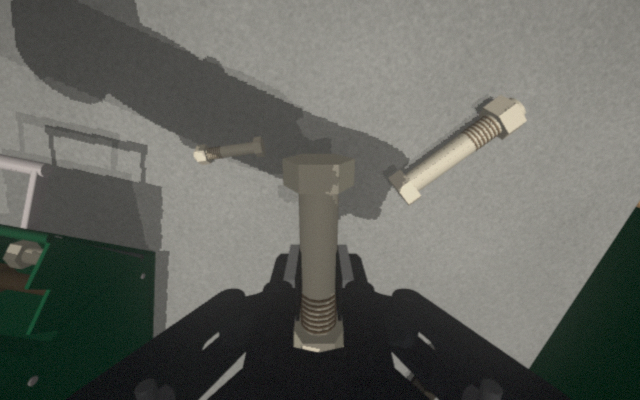

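Bolt held across the shank. Moving above the bin mouth and looking.

```bash
python3 - <<'E'
from h import *
t=HINGE+U*-.05+K*(.115+.054)
move_ptp(t+K*.12,quat(-K,U)); wait(.2); s=info(); f=save('g1','wrist')
P=cloud(f,(s['position'],s['ee_rot']))
# handle bar position
c=f['img'].astype(int)
m=(P[...,2]>.08)&(P[...,2]<.14)&(P[...,0]>.42)&(P[...,0]<.48)&(P[...,1]>.03)&(P[...,1]<.175); print(m.sum(),np.median(P[m],0),P[m].min(0),P[m].max(0), bar(.7),bar(.76))
E
```

```text
17.59 [0.5626 0.1025 0.3088] F [-0.7  0.  -4.2] w 0.0177
1097 [0.47620941 0.11565744 0.12709522] [0.46821123 0.03707759 0.12045626] [0.4799909  0.15689139 0.13071085] [0.46858976 0.09608624 0.11398808] [0.46322121 0.09580682 0.10515187]
```

View pics/g1.png

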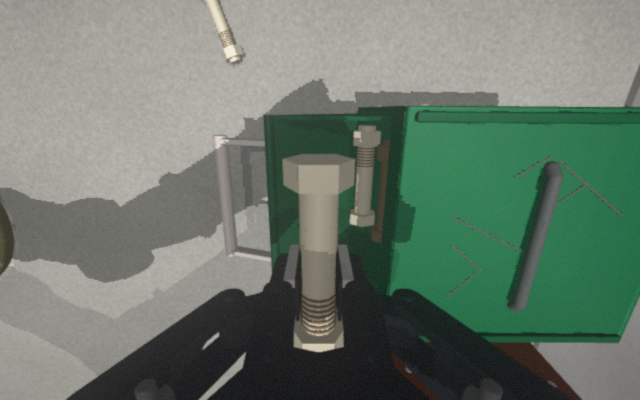

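The door has eased back to about 0.63 rad, with the bar at x 0.474, z 0.125. It's still well open, so I'll adapt the release position to the narrower mouth.

```bash
python3 - <<'E'
from h import *
t=HINGE+U*-.046; t[2]=.195
line_to(t+K*.06,v=.15)
print(line_to(t,v=.08,threshold=12)); s=info()
set_gripper(.030); wait(.2); info()
line_to(np.array(s['position'])+K*.1,v=.15); wait(.3); s=info(); f=save('p0','wrist')
set_gripper(.045)
E
```

```text
True
18.63 [0.5649 0.1007 0.2211] F [-2.8 -0.4 -4.3] w 0.0174
19.11 [0.562  0.1003 0.2224] F [-18.8  -3.2   6.3] w 0.0297
20.21 [0.5648 0.1006 0.3205] F [ 0.7 -0.6 -0.1] w 0.03
```

View pics/p0.png

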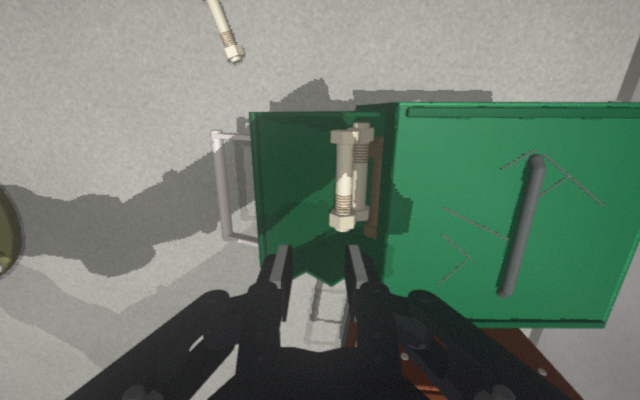

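```bash
python3 - <<'E'
from h import *
s=read_state(); f=load('p0'); P=cloud(f,(s['position'],s['ee_rot']))
print(s['position'])
def med(u0,u1,v0,v1): return np.median(P[v0:v1,u0:u1].reshape(-1,3),0).round(4)
b=med(219,224,150,220); print('bar top',b)
from scipy.optimize import brentq
ub=(b-HINGE)@U; print('ub',ub)
th=brentq(lambda t:-.05*np.cos(t)-.165*np.sin(t)-ub,0,1); print('theta',th,bar(th))
for v in (145,165,180,200,220):
    p=med(341,347,v,v+3); r=p-HINGE; a,z=r@U,r[2]; print(p,'bin',np.cos(th)*a+np.sin(th)*z, r@V, -np.sin(th)*a+np.cos(th)*z)
t2=save('top2','top'); cv2.imwrite('pics/z4.png',cv2.resize(t2['img'][90:300,140:440,::-1],None,fx=2.6,fy=2.6))
E
```

```text
[0.56487889 0.10066523 0.32110056]
bar top [0.4655 0.1021 0.1084]
ub -0.14731103547541113
theta 0.7302101190970546 [0.4658205  0.09594211 0.10957934]
[0.5925 0.1442 0.0793] bin 0.02592463355821023 0.04160829798892846 0.056383434081050066
[0.5942 0.1218 0.0793] bin 0.02632205493812497 0.019150215798916053 0.05602762430963634
[0.5957 0.1047 0.0791] bin 0.026642504557603156 0.0019953649371069297 0.05547228301775953
[0.5976 0.0804 0.0798] bin 0.027582073498914953 -0.022370544345389893 0.05557064480738168
[0.599  0.0579 0.0856] bin 0.03162116621983337 -0.044912898395314184 0.05973933811340523
```

View pics/z4.png

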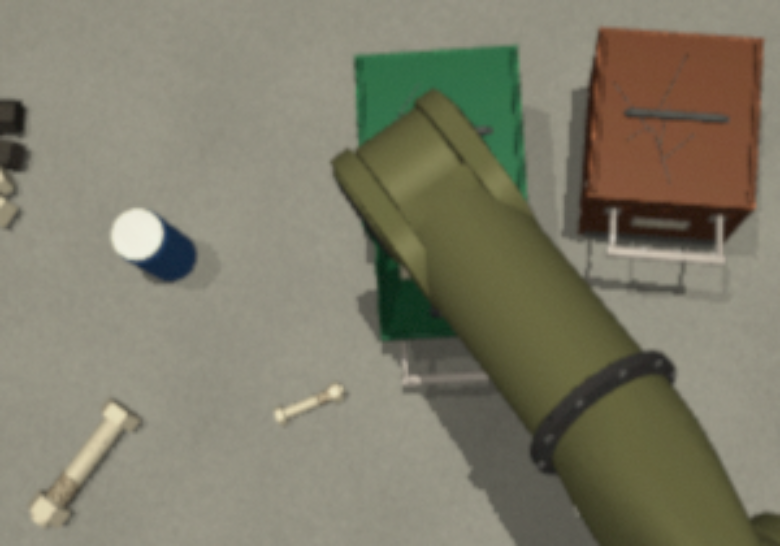

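The bolt lies in the bin at about x 25, z 48 mm in the bin frame, and the door is at about 0.73 rad. Now I grip the bar and close along the arc.

```bash
python3 - <<'E'
from h import *
q=quat(-K,U); up=K*.048
b=bar(.74)
move_ptp(b+K*.16,q)
print(line_to(b+up,v=.1,threshold=12)); s=info()
set_gripper(0,f_grip=25); s=info(); off=np.array(s['position'])-b; print(off)
for th in np.r_[np.linspace(.65,0,8),-.02]:
    line_to(bar(th)+up,v=.08); info()
save('c0','wrist')
E
```

```text
True
22.12 [0.4643 0.0959 0.162 ] F [-4.6 -2.1 13.8] w 0.0448
22.51 [0.4621 0.0955 0.1609] F [-6.6  0.2  6.2] w 0.011
[-0.00289845 -0.00043199  0.05279659]
22.81 [0.4666 0.0958 0.1676] F [-21.5   0.5  13.6] w 0.0108
23.16 [0.4749 0.0963 0.1801] F [-28.7   0.4  21.9] w 0.0107
23.51 [0.4842 0.0969 0.192 ] F [-37.2  -1.8  33.7] w 0.0111
23.86 [0.4953 0.0977 0.2031] F [-42.2  -4.6  44.8] w 0.0109
24.21 [0.5113 0.0988 0.214 ] F [-37.3  -5.8  48.7] w 0.011
24.56 [0.5294 0.1    0.2237] F [-26.1  -5.7  46.3] w 0.0108
24.91 [0.5471 0.101  0.2313] F [-15.   -5.4  41.8] w 0.0106
25.26 [0.563  0.1018 0.2366] F [-10.9  -4.2  35.9] w 0.0106
25.51 [0.5635 0.1019 0.2366] F [-19.3  -4.6  36.6] w 0.0109
```

View pics/c0.png

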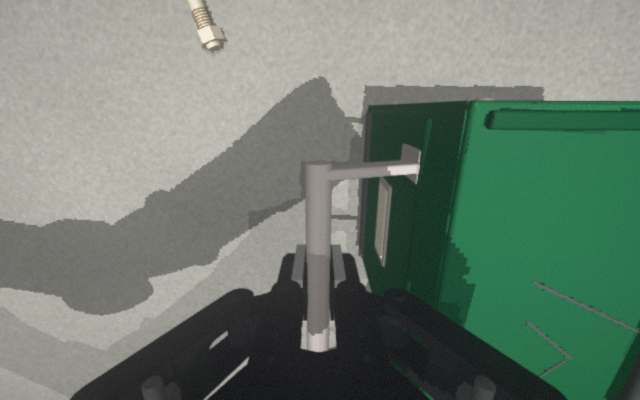

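The door looks shut. I release, back out and measure.

```bash
python3 - <<'E'
from h import *
set_gripper(.045); s=info(); 
p=np.array(s['position']); print(line_to(p+K*.07,v=.1)); info()
line_to([.535,.10,.36],v=.15); wait(.3); s=info(); f=save('c1','wrist')
P=cloud(f,(s['position'],s['ee_rot']))
m=(P[...,2]>.165)&(P[...,2]<.205)&(P[...,0]>.52)&(P[...,0]<.575)&(P[...,1]>.02)&(P[...,1]<.18)
X=P[m]
for ys in (.05,.075,.125,.15):
    q=X[abs(X[:,1]-ys)<.01]; print(ys,len(q),np.percentile(q[:,0],[2,50,98]).round(4),np.percentile(q[:,2],[50,95]).round(4))
h=cv2.cvtColor(f['img'],cv2.COLOR_RGB2HSV); g=(h[...,0]>50)&(h[...,0]<90)&(h[...,1]>100)
for z in (.13,.16): 
    q=P[g&(abs(P[...,2]-z)<.006)&(abs(P[...,1]-.1)<.06)]; print('face',z,np.percentile(q[:,0],[5,50,95]).round(4))
E
```

```text
25.98 [0.5599 0.1015 0.2326] F [-26.6  -1.1  13.9] w 0.0449
False
26.82 [0.5598 0.1012 0.3019] F [-0.5 -0.3  0.2] w 0.0449
27.68 [0.535  0.0999 0.3592] F [0.4 0.2 0. ] w 0.045
0.05 224 [0.562  0.5675 0.5747] [0.1899 0.1914]
0.075 246 [0.5608 0.5662 0.5723] [0.19   0.1914]
0.125 304 [0.5584 0.5636 0.57  ] [0.19   0.1915]
0.15 379 [0.5572 0.5634 0.5739] [0.1897 0.1915]
face 0.13 [0.6135 0.615  0.6173]
face 0.16 [0.6134 0.615  0.6175]
```

View pics/c1.png

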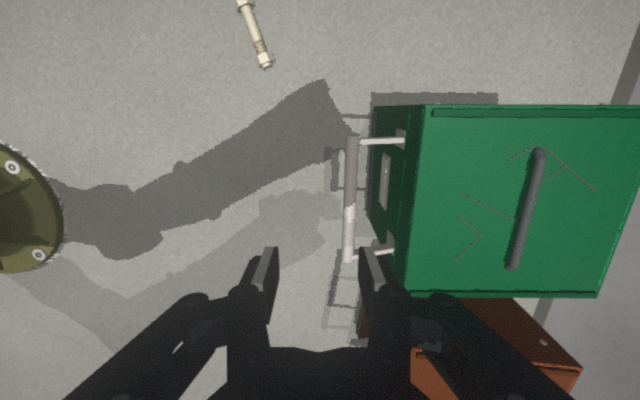

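The bar now sits 2 mm further in than at the start. I'll give a light confirming push, then try a look through the gap above the door.

```bash
python3 - <<'E'
from h import *
q=quat(-K,U); set_gripper(0,f_grip=20)
p=BAR-U*.06; move_ptp(p+K*.12,q); line_to(p+K*.055,v=.15)
print(line_to(p+K*.055+U*.055,v=.05,threshold=15)); s=info()
line_to(p+K*.055-U*.01,v=.15); line_to(p+K*.15-U*.03,v=.2)
s=info()
f=grab_frame('wrist'); H=f['hand_eye']
# try camera poses looking through gap
best=None
for pit in (25,30,35,40):
  for dist in (.22,.26,.3,.35):
    for sg in (1,-1):
      tgt=BAR+U*.07; tgt[2]=.19
      c=np.radians(pit); d=U*np.cos(c)-K*np.sin(c); o=tgt-d*dist
      # camera z=d; pick several rolls: camera x axis = jaw (tool z)
      for roll in (0,90,180,270):
        r=np.radians(roll); cx=-V*np.cos(r)+np.cross(d,-V)*np.sin(r); Rc=np.c_[cx,np.cross(d,cx),d]
        Rt=Rc@H[:3,:3].T; pos=o-Rt@H[:3,3]
        from scipy.spatial.transform import Rotation as Ro
        qq=Ro.from_matrix(Rt).as_quat(); qq=np.r_[qq[3],qq[:3]]
        k=inverse_kinematics(pos,qq)
        if k is not None and sg==1: print(pit,dist,roll,pos.round(3),(pos+Rt[:,1]*.08).round(3),k.round(2))
E
```

```text
True
29.98 [0.5437 0.1    0.2391] F [-0.8  0.1  1.9] w 0.0001
31.1 [0.4735 0.0958 0.3343] F [0.6 0.3 0.1] w -0.0002
25 0.22 90 [0.516 0.154 0.246] [0.585 0.132 0.214] [-0.18  0.7  -0.95  2.45  1.84  1.63  0.52]
25 0.22 180 [0.541 0.098 0.294] [0.599 0.101 0.239] [ 0.33  0.29 -0.83  2.31  1.95  0.49 -0.56]
25 0.26 180 [0.505 0.096 0.311] [0.562 0.099 0.256] [ 0.36  0.19 -0.85  2.36  1.9   0.43 -0.55]
25 0.3 180 [0.468 0.094 0.328] [0.526 0.097 0.273] [ 0.5   0.09 -0.97  2.39  1.81  0.36 -0.49]
25 0.35 180 [0.423 0.091 0.349] [0.481 0.095 0.294] [-0.63 -0.07  0.16  2.44  1.55  0.31 -0.28]
30 0.22 90 [0.521 0.154 0.256] [0.588 0.132 0.218] [-0.08  0.66 -1.05  2.39  1.78  1.54  0.68]
30 0.22 180 [0.55  0.098 0.302] [0.603 0.101 0.242] [ 0.43  0.31 -0.94  2.22  1.57  0.47 -0.16]
30 0.26 90 [0.486 0.152 0.276] [0.553 0.13  0.238] [-0.08  0.6  -1.12  2.43  1.69  1.56  0.66]
30 0.26 180 [0.516 0.096 0.322] [0.568 0.099 0.262] [ 0.5   0.21 -0.99  2.25  1.44  0.42 -0.07]
30 0.3 90 [0.452 0.15  0.296] [0.519 0.128 0.258] [-0.09  0.53 -1.19  2.47  1.58  1.56  0.65]
30 0.3 180 [0.481 0.095 0.342]
[... 1558 characters left out ...]
32 -1.21  2.04  0.93  0.66  0.48]
40 0.26 270 [0.506 0.043 0.296] [0.563 0.071 0.247] [ 1.01  0.41 -1.22  2.42  3.08  0.29 -2.87]
40 0.3 90 [0.473 0.152 0.325] [0.532 0.129 0.276] [ 0.18  0.5  -1.41  2.29  1.46  1.45  1.04]
40 0.3 180 [0.51  0.096 0.366] [0.551 0.098 0.297] [ 0.77  0.22 -1.29  2.05  0.75  0.63  0.63]
40 0.3 270 [0.476 0.041 0.322] [0.532 0.07  0.273] [ 1.13  0.25 -1.22  2.44  3.76  0.27  2.71]
40 0.35 90 [0.434 0.15  0.357] [0.494 0.127 0.309] [ 0.13  0.24 -1.22  2.3   1.34  1.19  1.12]
40 0.35 180 [0.471 0.094 0.398] [0.513 0.096 0.33 ] [ 0.93  0.   -1.25  2.06  0.27  0.57  1.1 ]
40 0.35 270 [0.437 0.039 0.354] [0.494 0.068 0.305] [-1.   -0.04  1.13  2.46  4.49  0.45  1.99]
```

```bash
python3 - <<'E'
from h import *
from scipy.spatial.transform import Rotation as Ro
f=grab_frame('wrist'); H=f['hand_eye']
tgt=BAR+U*.07; tgt[2]=.19; c=np.radians(30); d=U*np.cos(c)-K*np.sin(c); o=tgt-d*.3; cx=V
Rc=np.c_[cx,np.cross(d,cx),d]; Rt=Rc@H[:3,:3].T; qq=Ro.from_matrix(Rt).as_quat()
move_ptp(o-Rt@H[:3,3],np.r_[qq[3],qq[:3]]); wait(.3); info(); f=save('d0','wrist')
im=f['img'][::-1,::-1,::-1]; cv2.imwrite('pics/d0r.png',cv2.convertScaleAbs(cv2.resize(im,None,fx=1.25,fy=1.25),alpha=1.8))
save('top3','top')
E
```

```text
32.4 [0.4815 0.0945 0.3416] F [-0.7 -0.  -0.3] w -0.0003
```

View pics/d0r.png

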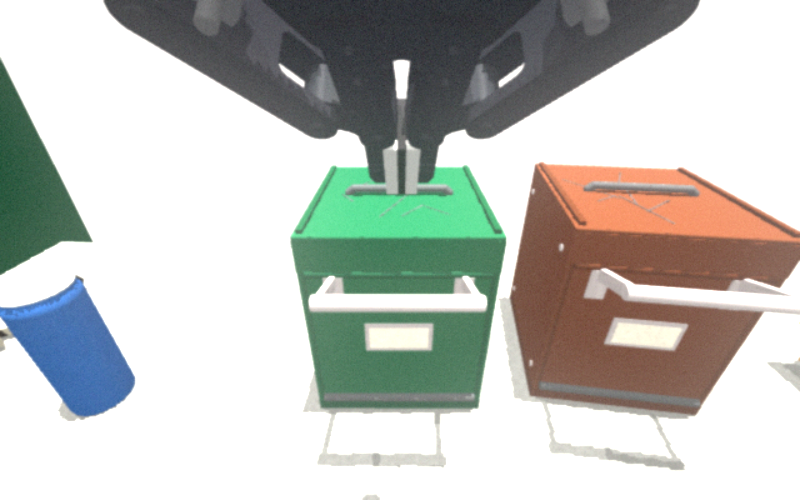

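View pics/top3.png

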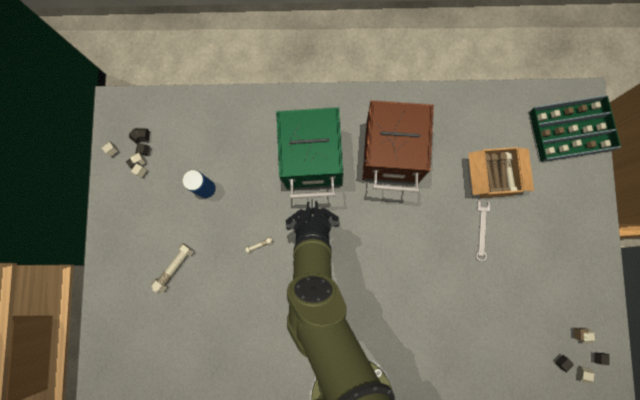

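Both doors look flush, and the bin can't be seen into once shut. The can, wrench and carton look unmoved, and the arm is clear of everything, so I'm handing in.

```bash
python3 -c "
from h import *
wait(.5); info(); job_done()"
```

```text
33.0 [0.4811 0.0945 0.3416] F [-0.6  0.1  0.6] w -0.0
the job is handed in; nothing more can be done
```

I opened the green bin by its handle, dropped the 120 mm bolt in, swung the door shut, and handed the job in at 33 s of the 67 s allowed. Of the three bolts on the bench, the other two measured about 160 and 83 mm.

**Last checks:**
- **Green door:** the handle bar sits about 2 mm further in than at the start. A light push with the fingers closed met the bar where it should be, and the last wrist picture shows the door flush with the case.
- **Brown bin, can, wrench and carton:** they look unchanged in the last pictures.
- **Robot:** the arm is clear of everything, with wrist force near zero.

**What did not go to plan or could not be confirmed:**
- **Door easing back:** the door moved from 0.76 to about 0.63 rad when I let go of the handle. Opening the fingers to drop the bolt pushed it back out to about 0.73 rad.
- **Early stop:** the lowering move stopped about 26 mm high on its force limit, so the bolt fell a little further than planned. A wrist picture showed it lying in the bin, at about x 25, z 48 mm in the bin's frame.
- **Closing force:** wrist force reached about 60 N while the fingers gripped the bar. That is within the 120 N wrist limit. I think it came from a few mm of error in my hinge position.
- **Bolt after closing:** I could not see it, because the shut door leaves no gap to look through. Its place in the bin is confirmed only before closing.

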